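Fit the outer rim half onto the four bolts of a sack-truck wheel

TASK

Put the loose red rim half on the sack-truck wheel: neck over the hub tube, turned under light pressure until all four holes drop over the bolts, and lowered, not dropped, until it sits fully home, flat on the inner half. Do not force it down on the bolt ends, keep it level, let go when it is home, and leave the nut tray, the wrench and the two bottles where they are.

Things in the scene. Friction and masses are not known exactly. Their poses are not given: they have to be found in the camera images.
- rim_center (a point): centre of the loose outer rim half: red steel dish 149 mm across, 0.41 to 0.75 kg, lying on the bench the way up that it goes on. The point is on its axis, 21 mm above its flat underside; z up. Floor plate 4 mm thick with four 10 mm holes at (+-34, +-34) mm in its x, y. Its edge wall is 118 mm inside, 122 mm outside diameter, 36 mm high, with a lip on top to 38 mm
- rim_neck (a point): where to grip the rim half from above: its upright neck, on the axis, 30 mm above the underside. The neck is 42 mm outside, 36 mm inside diameter, open right through, its top 42 mm above the underside; 38 mm free between neck and edge wall. Axes as rim_center: close the fingers along x or y, as the bolts come up through the holes on the diagonals between
- rim_half: the same rim half; origin: centre of its flat underside, axes as rim_center. Fully home its underside lies on the inner half's face, rim_center 21 mm above wheel_hub, and the hub tube stands 10 mm out of the neck. Before that it rests on the bolt ends, its underside 22 mm above that face
- wheel: the wheel, lying flat on a round grey anti-slip mat; it does not shift. Solid black tyre 300 mm across, 88 mm high, with a 132 mm opening in which lies the red inner rim half, held fast in the tyre. Origin: on the axis at the bench; z up. The tyre is round, so x and y mean nothing. The rim half does not touch the tyre when it is home
- wheel_hub (a point): on the wheel's axis at the flat upper face of the inner rim half, 44 mm above the bench; z up, x and y mean nothing. From it rises the steel hub tube, 34 mm diameter, its end 52 mm above this face and coned to 26 mm over the last 8 mm; the rim half's neck goes over it
- bolt_ends (a point): on the wheel's axis at the height of the four bolt ends, 22 mm above the inner half's face. The 8 mm steel bolts stand 48 mm from the axis, 90 degrees apart, coned to 4.4 mm over the last 4 mm. Their angle about the axis varies freely and is NOT in this reading (x, y mean nothing): see it from above or find it by turning the rim half on them
- nut_tray: blue open tray with the four lock nuts, 90 x 120 x 30 mm, beyond the wheel; not needed, leave it. Origin: centre of its underside
- wrench: steel spanner 180 mm long lying near the robot; not needed, leave it
- oil_bottle: blue oil bottle with a yellow label and red cap, 60 mm diameter, 190 mm high, far left; leave it. Origin: centre of its underside
- juice_bottle: dark juice bottle, 72 mm diameter, 210 mm high, far right; leave it. Origin: centre of its underside

How it is judged:
On the way, in this order (a step that is already met when the one before it is completed fails the run):
1. the rim half's neck is over the hub tube, level (horizontal distance between rim_center and wheel_hub below 0.006 m and z of rim_center in the frame of wheel_hub between 0.03 and 0.068 m and angle between rim_center's own z axis and vertical below 0.15 rad).
2. it is over all four bolts and fully home (z of rim_center in the frame of wheel_hub between 0.018 and 0.0235 m and horizontal distance between rim_center and wheel_hub below 0.003 m and angle between rim_center's own z axis and vertical below 0.04 rad), for 0.2 s.
At the end, for the whole second after the job is handed in: The rim half sits fully home over all four bolts, flat on the inner half (rim_center 18 to 23.5 mm above wheel_hub, within 3 mm of the hub axis, tilted less than 0.04 rad), at rest and released; tray, wrench and bottles within 30 mm of where they stood (all of step 2 and linear speed of rim_half below 0.01 m/s and not (distance of nut_tray from where it was at the start of the episode above 0.03 m) and not (distance of wrench from where it was at the start of the episode above 0.03 m) and not (distance of oil_bottle from where it was at the start of the episode above 0.03 m) and not (distance of juice_bottle from where it was at the start of the episode above 0.03 m)); the robot touches nothing.
It fails at once if the rim half is dropped onto the wheel (faster than 0.3 m/s with its neck over the hub tube) (horizontal distance between rim_center and wheel_hub below 0.01 m and z of rim_center in the frame of wheel_hub below 0.075 m and linear speed of rim_half above 0.3 m/s).
It fails at once if the rim half is forced against the wheel (more than 60 N) (contact force between rim_half and wheel above 60 N).
It fails at once if the rim half is tipped up (more than 0.35 rad) (angle between rim_center's own z axis and vertical above 0.35 rad).
It fails at once if the nut tray, wrench or a bottle is shifted more than 30 mm (distance of any of nut_tray, wrench, oil_bottle, juice_bottle from where it was at the start of the episode above 0.03 m).
It also fails if it takes over 72 s, if anything falls off the work surface, if the arm or the gripper's body presses on something with over 40 N, if the wrist force passes 120 N, or if a joint passes its speed limit or range.

ROBOT

A 7-joint arm with a two-finger parallel gripper is mounted at the origin on the work surface. World frame = base frame: x ahead of the robot, y to its left, z up, the work surface at z = 0. Lengths are in m, angles in rad, forces in N, time in s.
With the tool pointing down it reaches from about 0.35 to 0.9 m from the base axis. Payload 8.1 kg.
Tool frame: the origin (TCP) lies midway between the tips of the shut fingers; the grasp point (between the pads) lies 19 mm behind it; z points along the fingers, y is the line along which they close (so a half turn about z gives the same grasp; the last joint's range is limited). The gripper opens to 85 mm and grips with 20 to 120 N. Pads are 22 mm wide; open, the fingers measure 114 mm over their backs; the gripper's body (76 mm by 85 mm) begins 54 mm behind the grasp point. The pads swing forward as they close: fully open they stand 13 mm farther back than shut.
Start: joints at [1.034, 0.434, 0.025, 1.573, -0.012, 1.134, -0.075], TCP at [0.263, -0.567, 0.231] pointing down, gripper open.
Joint ranges: [-2.62, 2.62], [-0.44, 2.09], [-1.27, 1.32], [0.08, 2.57], [-1.32, 4.46], [0.12, 2], [-2.74, 2.74]. Speed limits (rad/s): [2.22, 2.22, 3.01, 3.01, 3.14, 3.14, 3.14].

INTERFACE

Orientations are given as a unit quaternion [x, y, z, w].
In Python, from plant import status, imaging, manip gives the robot as it stands.
- The arm moves only by the tool apply_moves, never from a script. Its argument "series" is a list that holds one entry, the list of rows, each a list of 7 numbers: the shift along the tool's x, y, z in m, then the turn, a rotation vector about the tool's x, y, z in rad, then the opening, from 0 (shut) to 1 (fully open). A call has exactly 10 rows; each row shifts and turns the commanded pose from where the row before left it, along the tool's axes as they then stand; what a row does not reach is not made up. A row lasts 1/10 s, in which the tool goes at most 50 mm and 8.59 degrees, less where a joint would pass 70% of its speed; a pose out of reach is approached as far as the arm can. A call with a gripper value outside its range is refused whole. The fingers move at their own pace and stop on an object; the grip force is fixed at half the most. Time passes only in rows, so rows that do not move let the fingers close, or fill a call up. It gives the time, the measured TCP pose, the force, the opening and the grip force at its end, in the units of the state.
- status.state(): the state, without advancing time (a new reading comes with each control period).
- imaging.snapshot(name): name is "scene" or "side" or "wrist"; returns the picture (384x512x3 uint8, red, green, blue); there is no depth.
- imaging.camera_model(name): a dict with "fx", "fy", "cx", "cy" (pixels), "dist" ([k1, k2, p1, p2, k3] as OpenCV has them; the pictures are not rectified), "rvec" (rotation vector, rad) and "tvec" (3), from world to camera coordinates, as OpenCV has them; the wrist camera has in their place "T_tool_cam" (4x4, takes a point from camera to tool coordinates, whose origin is the TCP and whose axes are the flange's). Camera axes: x right, y down, z forward; pixel columns grow to the right and rows downward; lengths in m; the calibration is good to about 2 mm. A picture is of the moment at which its call begins: read the wrist's pose just before it. camera_model takes no time and is no camera call.
- manip.close_job(): hands the job in; it is judged then, once.
The state is a dict: "time_s": time; "joints": joint angles; "dq": joint speeds; "effort": joint torques, N m; "tcp_pos": TCP position; "eef_rot": TCP orientation; "wrist_force": force on the tool from outside, world axes, zero at the start; "moment": the same for the moment, N m; "width": opening from 0.0 (shut) to 1.0 (fully open); "finger_force": force on a finger pad.
Only numpy, scipy, OpenCV 4.12 (cv2) and the standard library are available. Lean on these libraries where they do the work, as an engineer would, in place of code of your own. Each camera call takes 0.05 s, during which the arm holds its last target. There are 200 camera calls.

## Working session

There is one attempt and no reset: what is moved stays moved. The work goes in short steps, Python scripts to look and compute and a tool call to move; the robot and the scene stay as the last step left them, time stands still between calls to the robot, and variables do not carry over. Pictures are saved under pics/ and viewed, at most 10 in all, crops included, and the job is handed in when it is done.

Besides the shell and the picture viewer there is one more tool, called as name(argument=value, ...) on one line, values as JSON. apply_moves: Moves the arm, as the interface text tells. Its arguments: {"type":"object","properties":{"series":{"type":"array"}},"required":["series"]}

```bash
mkdir -p pics
cat > h.py <<'E'
import numpy as np, cv2
from scipy.spatial.transform import Rotation as R
from plant import status, imaging, manip
def grab(n):
    s=status.state(); m=imaging.camera_model(n); im=imaging.snapshot(n)
    K=np.array([[m['fx'],0,m['cx']],[0,m['fy'],m['cy']],[0,0,1.]]); D=np.array(m['dist'],float)
    if 'T_tool_cam' in m:
        T=np.eye(4);T[:3,:3]=R.from_quat(s['eef_rot']).as_matrix();T[:3,3]=s['tcp_pos']
        T=T@np.array(m['T_tool_cam'])
    else:
        Rc=R.from_rotvec(np.ravel(m['rvec'])).as_matrix();T=np.eye(4);T[:3,:3]=Rc.T;T[:3,3]=-Rc.T@np.ravel(m['tvec'])
    return im,K,D,T,s
def ray(p,K,D,T):
    u=cv2.undistortPoints(np.array(p,float).reshape(-1,1,2),K,D).reshape(-1,2)
    d=np.c_[u,np.ones(len(u))]@T[:3,:3].T
    return T[:3,3],d
def onz(p,z,K,D,T):
    o,d=ray(p,K,D,T); return o+d*((z-o[2])/d[:,2])[:,None]
def proj(P,K,D,T):
    i=np.linalg.inv(T); return cv2.projectPoints(np.array(P,float).reshape(-1,3),cv2.Rodrigues(i[:3,:3])[0],i[:3,3],K,D)[0].reshape(-1,2)
def save(n,im): cv2.imwrite('pics/'+n+'.png',im[...,::-1])
E
python3 - <<'E'
from h import *
for n in ('scene','side','wrist'):
    im,K,D,T,s=grab(n); save(n+'0',im); print(n,T.round(3).tolist(),K[0,0],D)
    np.savez(n+'0.npz',im=im,K=K,D=D,T=T)
print(s)
a=[cv2.imread(f'pics/{n}0.png') for n in('scene','side','wrist')]
cv2.imwrite('pics/all0.png',np.vstack([np.hstack([cv2.resize(a[0],(400,300)),cv2.resize(a[1],(400,300))]),np.hstack([cv2.resize(a[2],(400,300)),np.zeros((300,400,3),np.uint8)])]))
E
```

```text
scene [[0.629, 0.426, -0.651, 1.372], [0.778, -0.35, 0.522, -0.62], [-0.006, -0.834, -0.551, 0.739], [0.0, 0.0, 0.0, 1.0]] 397.94659933395087 [-0.09569379  0.          0.          0.          0.        ]
side [[-0.999, -0.036, 0.023, 0.533], [-0.041, 0.632, -0.774, 1.089], [0.013, -0.774, -0.633, 0.988], [0.0, 0.0, 0.0, 1.0]] 483.83418111618977 [0.06226663 0.         0.         0.         0.        ]
wrist [[0.419, -0.875, -0.241, 0.324], [-0.908, -0.405, -0.11, -0.54], [-0.001, 0.265, -0.964, 0.374], [0.0, 0.0, 0.0, 1.0]] 324.860661901111 [0.02408352 0.         0.         0.         0.        ]
{'time_s': 0.1, 'joints': array([ 1.03438899,  0.43513337,  0.02497192,  1.57400622, -0.01159911,
        1.13400676, -0.07511084]), 'dq': array([ 0.00067438, -0.00138744, -0.00017004, -0.00216971,  0.00220129,
        0.00118053, -0.00030878]), 'effort': array([ 2.64024755e-03, -6.71758747e+01,  1.02810547e+00, -3.16903496e+01,
        1.58663926e-02,  7.21867706e-03, -4.58408113e-05]), 'tcp_pos': array([ 0.26246658, -0.56671598,  0.23061677]), 'eef_rot': array([ 9.76576669e-01,  2.15168568e-01, -2.13445897e-04, -6.71245018e-04]), 'wrist_force': array([ 0.11962515,  0.98093009, -0.49773646]), 'moment': array([ 0.0079146 , -0.01089394,  0.00377727]), 'finger_force': 0.0, 'width': 0.9993021986924508}
```

View pics/all0.png

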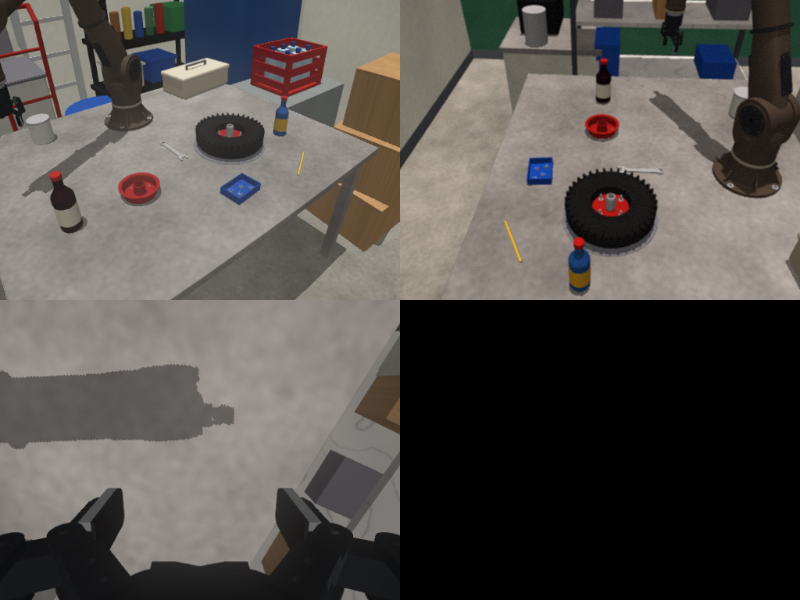

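The overview shows the rim near scene px (178,238) and side px (258,161). The hub is near scene (294,166) and side (269,256), and all obstacles are visible.

```bash
cat >> h.py <<'E'
def redmask(im):
    h=cv2.cvtColor(im,cv2.COLOR_RGB2HSV); return (((h[...,0]<8)|(h[...,0]>172))&(h[...,1]>140)&(h[...,2]>50)).astype(np.uint8)
def tri(a,b):
    (o1,d1),(o2,d2)=a,b; d1=d1[0];d2=d2[0]
    t=np.linalg.lstsq(np.c_[d1,-d2],o2-o1,rcond=None)[0]; p,q=o1+t[0]*d1,o2+t[1]*d2
    return (p+q)/2,np.linalg.norm(p-q)
E
python3 - <<'E'
from h import *
rs={}
for n,pr,ph in(('scene',(178,238),(294,166)),('side',(258,161),(269,256))):
    z=np.load(n+'0.npz');im=z['im'];c=(z['K'],z['D'],z['T'])
    N,l,st,ce=cv2.connectedComponentsWithStats(redmask(im))
    for i in range(1,N):
        if st[i,4]>80: print(n,st[i],ce[i].round(1))
    i=min(range(1,N),key=lambda i:np.hypot(*(ce[i]-pr))+1e3*(st[i,4]<200))
    cs,_=cv2.findContours((l==i).astype(np.uint8),cv2.RETR_EXTERNAL,cv2.CHAIN_APPROX_NONE)
    e=cv2.fitEllipse(cv2.convexHull(cs[0])); print(e)
    rs[n]=[ray(ce[i],*c),ray(ph,*c)]
    print('rim z.03',onz(ce[i],.03,*c),'hub z.096',onz(ph,.09,*c))
for k in(0,1): print(tri(rs['scene'][k],rs['side'][k]))
a=[cv2.resize(np.load('scene0.npz')['im'][110:220,230:360],(390,330))]
a.append(cv2.resize(np.load('side0.npz')['im'][200:310,205:335],(390,330)))
save('hub0',np.hstack(a))
E
```

```text
scene [   0    4   78  146 1142] [48.  74.8]
scene [198   4  12  39 387] [203.8  23. ]
scene [ 321   48   98   81 4333] [367.3  85.9]
scene [ 11 145  11  23 117] [ 16.1 156. ]
scene [ 63 219  16  14 165] [ 70.8 225.3]
scene [ 152  221   52   35 1200] [178.  238.2]
((177.59329223632812, 237.95062255859375), (33.988014221191406, 52.56269836425781), 81.04541015625)
rim z.03 [[ 0.556817   -0.25174959  0.03      ]] hub z.096 [[0.53761728 0.2100211  0.09      ]]
side [ 237  146   43   32 1044] [258.1 160.8]
side [245 247  49  31 743] [269.1 263.8]
side [222 303  15  16 182] [228.8 310.5]
((258.1477355957031, 160.92832946777344), (31.280656814575195, 42.39934158325195), 91.83670806884766)
rim z.03 [[ 0.55507778 -0.24568688  0.03      ]] hub z.096 [[0.51349949 0.24636674 0.09      ]]
(array([ 0.55466936, -0.25026994,  0.02731791]), np.float64(0.001375642266485403))
(array([0.51418149, 0.23170124, 0.07315545]), np.float64(0.0026605016344655))
```

View pics/hub0.png

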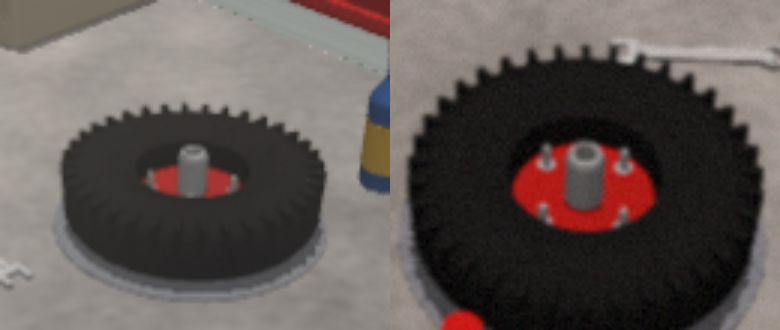

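The hub tube top is at scene px (294.3,159.7) and side px (270,250.7). Four bolts are visible in the side crop at (156,150), (234,152), (153,207) and (232,210).

```bash
cat >> h.py <<'E'
def rel(target,yaw=None,s=None):
    s=s or status.state(); Rm=R.from_quat(s['eef_rot']).as_matrix()
    print('tcp',s['tcp_pos'].round(4),'toolx yaw',np.degrees(np.arctan2(Rm[1,0],Rm[0,0])).round(2),'zaxis',Rm[:,2].round(4),'t',s['time_s'])
    print('delta tool',(Rm.T@(np.array(target)-s['tcp_pos'])).round(4))
E
python3 - <<'E'
from h import *
c={n:[np.load(n+'0.npz')[k] for k in 'KDT'] for n in('scene','side')}
print(tri(ray((294.3,159.7),*c['scene']),ray((270,250.7),*c['side'])))
b=np.array([(156,150),(234,152),(153,207),(232,210)])/3+[205-0,200]
b=np.array([((x),(y)) for x,y in b])
P=onz(b,.066,*c['side']);print(P,P.mean(0)); v=P-P.mean(0);print(np.hypot(v[:,0],v[:,1]),np.degrees(np.arctan2(v[:,1],v[:,0])))
rel((.555,-.25,.3)); rel((.514,.232,.3))
E
```

```text
(array([0.51206398, 0.23422831, 0.0957436 ]), np.float64(0.0018369590428875702))
[[0.54467054 0.20422941 0.066     ]
 [0.4766085  0.20294547 0.066     ]
 [0.54502443 0.26986957 0.066     ]
 [0.47890065 0.26964907 0.066     ]] [0.51130103 0.23667338 0.066     ]
[0.04654176 0.04838537 0.04732077 0.04622965] [ -44.19429533 -135.80772579   44.54861962  134.49580959]
tcp [ 0.2625 -0.5668  0.2307] toolx yaw 24.85 zaxis [-6.e-04  1.e-03 -1.e+00] t 0.15
delta tool [ 0.3985 -0.1646 -0.0691]
tcp [ 0.2625 -0.5668  0.2307] toolx yaw 24.85 zaxis [-6.e-04  1.e-03 -1.e+00] t 0.15
delta tool [ 0.5639 -0.6192 -0.0686]
```

apply_moves(series=[[[0.02,-0.008,-0.007,0,0,0,1],[0.043,-0.0178,-0.007,0,0,0,1],[0.045,-0.0185,-0.007,0,0,0,1],[0.045,-0.0185,-0.007,0,0,0,1],[0.045,-0.0185,-0.007,0,0,0,1],[0.045,-0.0185,-0.007,0,0,0,1],[0.045,-0.0185,-0.007,0,0,0,1],[0.045,-0.0185,-0.007,0,0,0,1],[0.043,-0.0183,-0.007,0,0,0,1],[0.0225,-0.0095,-0.006,0,0,0,1]]])

```text
time_s: 1.15
tcp_pos: [0.5578, -0.2455, 0.3004]
eef_rot: [0.976, 0.218, 0.001, -0.001]
wrist_force: [1.4, -0.1, -0.7]
width: 1.001
finger_force: 0.0
```

Run:
```python
from h import *
im,K,D,T,s=grab('wrist'); save('w1',im); np.savez('w1.npz',im=im,K=K,D=D,T=T); rel((.512,.2345,.33))
```

```text
tcp [ 0.56   -0.2428  0.3012] toolx yaw 25.34 zaxis [ 0.0029  0.0033 -1.    ] t 1.2
delta tool [ 0.161  -0.452  -0.0274]
```

View pics/w1.png

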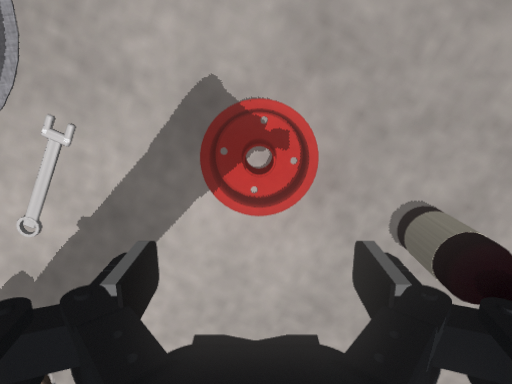

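The wrist view shows the rim at px (259,157) with its holes at (264,120), (224,151), (254,189) and (293,160). The wrench is on the left, and the juice bottle's base is near (420,225).

```bash
cat >> h.py <<'E'
def rim(im,K,D,T,z0=0.,near=None):
    N,l,st,ce=cv2.connectedComponentsWithStats(redmask(im)); i=1+np.argmax(st[1:,4])
    cs,_=cv2.findContours((l==i).astype(np.uint8),cv2.RETR_CCOMP,cv2.CHAIN_APPROX_NONE)
    cs=sorted(cs,key=cv2.contourArea)[::-1]
    e=cv2.fitEllipse(cv2.convexHull(cs[0])); C=onz([e[0]],z0+.0385,K,D,T)[0]
    P=onz(cs[0].reshape(-1,2),z0+.0385,K,D,T); r=np.hypot(*(P-C)[:,:2].T)
    print('lip centre',C.round(4),'r',np.median(r).round(4),np.percentile(r,[5,95]).round(4))
    H=[]
    for c in cs[1:]:
        a=cv2.contourArea(c)
        if a>6:
            m=cv2.moments(c);p=(m['m10']/m['m00'],m['m01']/m['m00']);q=onz([p],z0+.002,K,D,T)[0];v=(q-C)[:2];rr=np.hypot(*v)
            if .035<rr<.06:
                H.append(q);
                print('hole',np.round(p,1),a,q.round(4),'r',rr.round(4),'ang',np.degrees(np.arctan2(v[1],v[0])).round(1))
    if H: print('hole mean',np.mean(H,0).round(4))
    return C,e[0]
E
python3 - <<'E'
from h import *
z=np.load('w1.npz');c=[z[k] for k in('im','K','D','T')]; rim(*c)
h=cv2.cvtColor(c[0],cv2.COLOR_RGB2HSV)
for p in[(264,120),(224,151),(254,189),(293,160)]: print(c[0][p[1],p[0]],redmask(c[0])[p[1]-2:p[1]+3,p[0]-2:p[0]+3].sum(), onz([p],.002,*c[1:])[0].round(4))
print('bottle',onz([(395,225)],0,*c[1:]))
E
```

```text
lip centre [ 0.5613 -0.2496  0.0385] r 0.0733 [0.0696 0.0769]
hole [263.4 119.6] 64.5 [ 0.6035 -0.2368  0.002 ] r 0.0441 ang 16.8
hole [223.4 150.5] 62.0 [ 0.5432 -0.2051  0.002 ] r 0.048 ang 112.1
hole [293.3 160.2] 56.5 [ 0.5717 -0.2973  0.002 ] r 0.0489 ang -77.7
hole [253.8 189.1] 54.5 [ 0.5114 -0.2656  0.002 ] r 0.0524 ang -162.2
hole mean [ 0.5575 -0.2512  0.002 ]
[130 121 118] 0 [ 0.6034 -0.2377  0.002 ]
[100  93  90] 0 [ 0.543  -0.2061  0.002 ]
[171 161 155] 0 [ 0.5117 -0.2658  0.002 ]
[159 147 143] 0 [ 0.5718 -0.2969  0.002 ]
bottle [[ 0.5490147  -0.47405966  0.        ]]
```

apply_moves(series=[[[0.008,-0.0226,-0.0014,0,0,0,1],[0.0161,-0.0452,-0.0027,0,0,0,1],[0.0161,-0.0452,-0.0027,0,0,0,1],[0.0161,-0.0452,-0.0027,0,0,0,1],[0.0161,-0.0452,-0.0027,0,0,0,1],[0.0161,-0.0452,-0.0027,0,0,0,1],[0.0161,-0.0452,-0.0027,0,0,0,1],[0.0161,-0.0452,-0.0027,0,0,0,1],[0.0161,-0.0452,-0.0027,0,0,0,1],[0.0161,-0.0452,-0.0027,0,0,0,1]]])

```text
time_s: 2.2
tcp_pos: [0.5129, 0.2049, 0.326]
eef_rot: [0.977, 0.215, -0.0, 0.0]
wrist_force: [1.1, -0.4, -0.8]
width: 1.005
finger_force: 0.0
```

apply_moves(series=[[[0.008,-0.0226,-0.0014,0,0,0,1],[0,0,0,0,0,0,1],[0,0,0,0,0,0,1],[0,0,0,0,0,0,1],[0,0,0,0,0,0,1],[0,0,0,0,0,0,1],[0,0,0,0,0,0,1],[0,0,0,0,0,0,1],[0,0,0,0,0,0,1],[0,0,0,0,0,0,1]]])

```text
time_s: 3.2
tcp_pos: [0.5112, 0.2275, 0.3274]
eef_rot: [0.977, 0.215, 0.0, 0.0]
wrist_force: [1.0, 0.2, -0.5]
width: 1.0
finger_force: 0.0
```

Run:
```python
from h import *
im,K,D,T,s=grab('wrist'); np.savez('w2.npz',im=im,K=K,D=D,T=T); rel((.512,.2345,.33))
save('w2',cv2.resize(im[:260],(788,400)))
```

```text
tcp [0.5112 0.2274 0.3274] toolx yaw 24.85 zaxis [-0.e+00 -1.e-04 -1.e+00] t 3.25
delta tool [ 0.0037 -0.0061 -0.0026]
```

View pics/w2.png

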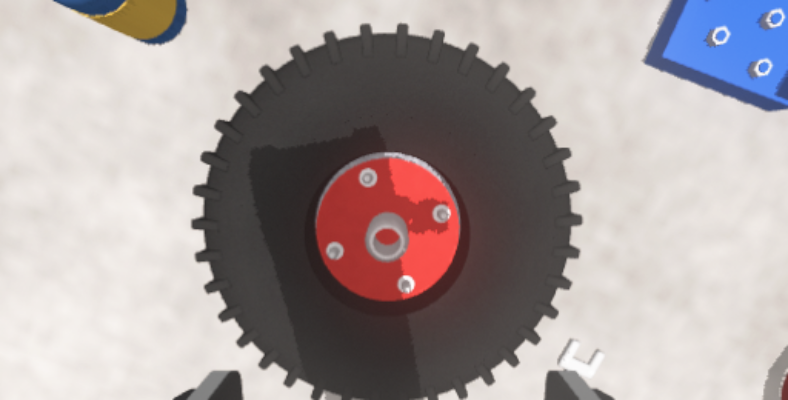

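The wheel view shows the hub tube end near crop px (387,237) and bolts near (369,178), (443,214), (335,251) and (407,285). I'll enlarge it for accuracy.

Run:
```python
from h import *
z=np.load('w2.npz');save('w2c',cv2.resize(z['im'][95:200,200:305],(600,600),interpolation=cv2.INTER_CUBIC))
```

```text
(no output)
```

View pics/w2c.png

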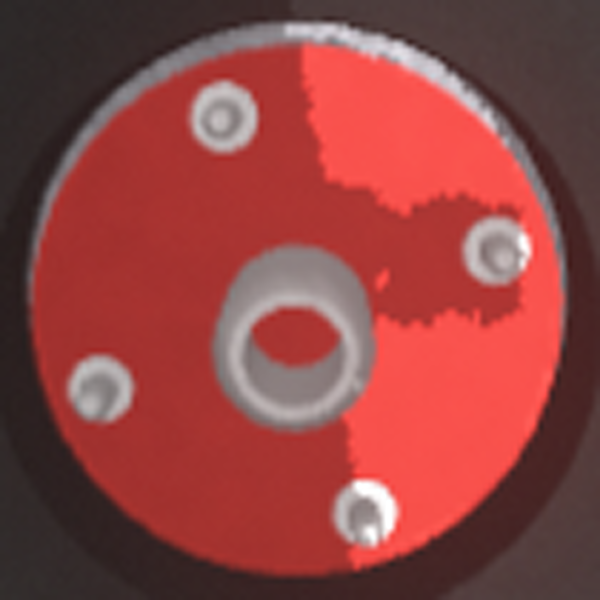

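In the crop, the hub tube ring centre is at (295,358). The bolt bases (washers) are at (224,118), (496,250), (101,389) and (365,513), with tips slightly outward at (222,120), (501,254), (97,400) and (367,528).

Run:
```python
from h import *
z=np.load('w2.npz');c=[z[k] for k in 'KDT']
f=lambda p:(np.array(p,float)+.5)*105/600-.5+[200,95]
for nm,b,h in(('base',[(224,118),(496,250),(101,389),(365,513)],.046),('tip',[(222,120),(501,254),(97,400),(367,528)],.066)):
    P=onz(f(b),h,*c);m=P.mean(0);v=P-m;print(nm,m.round(4),np.hypot(v[:,0],v[:,1]).round(4),np.degrees(np.arctan2(v[:,1],v[:,0])).round(1))
print('tube',onz(f([(295,358)]),.096,*c), onz(f([(229,358),(361,358)]),.096,*c))
s0=[np.load('scene0.npz')[k] for k in 'KDT'];print(tri(ray(f([(295,358)]),*c),ray((294.3,159.7),*s0)),tri(ray(f([(295,358)]),*c),ray((270,250.7),*[np.load('side0.npz')[k] for k in 'KDT'])))
rel((.558,-.25,.27))
```

```text
base [0.5148 0.2333 0.046 ] [0.048  0.0481 0.048  0.0482] [  44.3  -45.7  134.1 -135.8]
tip [0.5159 0.2336 0.066 ] [0.0472 0.0472 0.047  0.0477] [  44.3  -45.   134.4 -136. ]
tube [[0.5145959  0.23299222 0.096     ]] [[0.50896339 0.24518876 0.096     ]
 [0.52022674 0.22079357 0.096     ]]
(array([0.51461195, 0.23296008, 0.09663266]), np.float64(0.00021229677462743352)) (array([0.51281828, 0.23267087, 0.09448017]), np.float64(0.003076859520026139))
tcp [0.5112 0.2274 0.3274] toolx yaw 24.85 zaxis [-0.e+00 -1.e-04 -1.e+00] t 3.25
delta tool [-0.1581  0.4529  0.0574]
```

Run:
```python
from h import *
print(status.state()['joints'].round(3))
```

```text
[-0.246  0.291 -0.354  1.561  0.103  1.308 -1.751]
```

apply_moves(series=[[[-0.008,0.0226,0.002,0,0,0,0.75],[-0.0158,0.0453,0.004,0,0,0,0.75],[-0.0158,0.0453,0.005,0,0,0,0.75],[-0.0158,0.0453,0.006,0,0,0,0.75],[-0.0158,0.0453,0.007,0,0,0,0.75],[-0.0158,0.0453,0.007,0,0,0,0.75],[-0.0158,0.0453,0.007,0,0,0,0.75],[-0.0158,0.0453,0.007,0,0,0,0.75],[-0.0158,0.0453,0.006,0,0,0,0.75],[-0.0158,0.0453,0.006,0,0,0,0.75]]])

```text
time_s: 4.25
tcp_pos: [0.5557, -0.228, 0.2703]
eef_rot: [0.977, 0.215, 0.0, 0.0]
wrist_force: [0.5, 1.1, 0.1]
width: 0.75
finger_force: 0.0
```

apply_moves(series=[[[-0.008,0.0227,0.003,0,0,0,0.75],[0,0,0,0,0,0,0.75],[0,0,0,0,0,0,0.75],[0,0,0,0,0,0,0.75],[0,0,0,0,0,0,0.75],[0,0,0,0,0,0,0.75],[0,0,0,0,0,0,0.75],[0,0,0,0,0,0,0.75],[0,0,0,0,0,0,0.75],[0,0,0,0,0,0,0.75]]])

```text
time_s: 5.25
tcp_pos: [0.558, -0.2501, 0.2674]
eef_rot: [0.977, 0.215, 0.0, 0.0]
wrist_force: [-0.4, -0.5, -0.4]
width: 0.747
finger_force: 0.0
```

Run:
```python
from h import *
im,K,D,T,s=grab('wrist'); np.savez('w3.npz',im=im,K=K,D=D,T=T);C,e3=rim(im,K,D,T)
print(s['joints'].round(3),s['width'])
z=np.load('w1.npz')
rel((C[0],C[1],.1))
```

```text
lip centre [ 0.5616 -0.2495  0.0385] r 0.0732 [0.0694 0.0774]
hole [260.1 119.3] 73.0 [ 0.6035 -0.237   0.002 ] r 0.0437 ang 16.7
hole [217.  152.8] 71.0 [ 0.5431 -0.205   0.002 ] r 0.0481 ang 112.5
hole [292.6 162.7] 66.0 [ 0.5717 -0.2974  0.002 ] r 0.049 ang -78.0
hole [250.2 194.1] 60.0 [ 0.5113 -0.2656  0.002 ] r 0.0528 ang -162.3
hole mean [ 0.5574 -0.2512  0.002 ]
[ 0.419  0.393 -0.121  1.547  0.05   1.205 -0.848] 0.7471162512708376
tcp [ 0.558  -0.2501  0.2674] toolx yaw 24.85 zaxis [-0. -0. -1.] t 5.3
delta tool [0.0036 0.001  0.1674]
```

apply_moves(series=[[[0,0,0.005,0,0,-0.0817,0.75],[0,0,0.005,0,0,-0.0817,0.75],[0,0,0.005,0,0,-0.0817,0.75],[0,0,0.005,0,0,-0.0817,0.75],[0,0,0.005,0,0,-0.0817,0.75],[0,0,0.005,0,0,-0.0817,0.75],[0,0,0.005,0,0,-0.0817,0.75],[0,0,0.005,0,0,-0.0817,0.75],[0,0,0,0,0,0,0.75],[0,0,0,0,0,0,0.75]]])

```text
time_s: 6.3
tcp_pos: [0.558, -0.2502, 0.2275]
eef_rot: [0.856, 0.516, -0.0, -0.0]
wrist_force: [-0.5, -0.1, -1.1]
width: 0.746
finger_force: 0.0
```

Run:
```python
from h import *
im,K,D,T,s=grab('wrist'); np.savez('w4.npz',im=im,K=K,D=D,T=T);C,e3=rim(im,K,D,T)
print(s['joints'].round(3),s['dq'].round(3).max())
rel((.5574,-.2512,.007))
```

```text
lip centre [ 0.56   -0.2472  0.0385] r 0.0732 [0.069  0.0777]
hole [223.9 133. ] 84.5 [ 0.5433 -0.2052  0.002 ] r 0.0452 ang 111.7
hole [285.  132.9] 84.0 [ 0.6039 -0.2371  0.002 ] r 0.0451 ang 12.9
hole [225.5 191.9] 71.0 [ 0.5113 -0.2659  0.002 ] r 0.0522 ang -159.1
hole [283.6 191.6] 68.5 [ 0.5719 -0.2975  0.002 ] r 0.0517 ang -76.6
hole mean [ 0.5576 -0.2514  0.002 ]
[ 0.515  0.434 -0.26   1.595  0.12   1.129 -0.259] 0.003
tcp [ 0.5581 -0.2502  0.2277] toolx yaw 62.16 zaxis [ 3.e-04 -1.e-04 -1.e+00] t 6.35
delta tool [-1.300e-03 -2.000e-04  2.207e-01]
```

apply_moves(series=[[[-0.0013,0,0.02,0,0,0,0.75],[0,0,0.034,0,0,0,0.75],[0,0,0.036,0,0,0,0.75],[0,0,0.036,0,0,0,0.75],[0,0,0.034,0,0,0,0.75],[0,0,0.024,0,0,0,0.75],[0,0,0.016,0,0,0,0.75],[0,0,0.01,0,0,0,0.75],[0,0,0.007,0,0,0,0.75],[0,0,0.0035,0,0,0,0.75]]])

```text
time_s: 7.35
tcp_pos: [0.5577, -0.2513, 0.0069]
eef_rot: [0.856, 0.517, 0.0, 0.0]
wrist_force: [0.5, -0.6, -0.2]
width: 0.748
finger_force: 0.0
```

apply_moves(series=[[[0,0,0,0,0,0,0.75],[0,0,0,0,0,0,0],[0,0,0,0,0,0,0],[0,0,0,0,0,0,0],[0,0,0,0,0,0,0],[0,0,0,0,0,0,0],[0,0,0,0,0,0,0],[0,0,0,0,0,0,0],[0,0,0,0,0,0,0],[0,0,0,0,0,0,0]]])

```text
time_s: 8.35
tcp_pos: [0.5575, -0.2513, 0.0079]
eef_rot: [0.856, 0.517, 0.0, 0.0]
wrist_force: [-2.3, 0.2, 5.5]
width: 0.482
finger_force: 62.5
```

apply_moves(series=[[[0,0,-0.005,0,0,0,0],[0,0,-0.012,0,0,0,0],[0,0,-0.022,0,0,0,0],[0,0,-0.03,0,0,0,0],[0,0,-0.034,0,0,0,0],[0,0,-0.034,0,0,0,0],[0,0,-0.03,0,0,0,0],[0,0,-0.02,0,0,0,0],[0,0,-0.01,0,0,0,0],[0,0,0,0,0,0,0]]])

```text
time_s: 9.35
tcp_pos: [0.5578, -0.2514, 0.2053]
eef_rot: [0.856, 0.517, 0.001, 0.001]
wrist_force: [-0.5, 0.4, -7.9]
width: 0.483
finger_force: 62.3
```

Run:
```python
from h import *
im,K,D,T,s=grab('wrist'); np.savez('w5.npz',im=im,K=K,D=D,T=T);save('w5',im)
print(s['joints'].round(3),s['wrist_force'],s['moment'],s['width'],s['finger_force'])
rim(im,K,D,T,s['tcp_pos'][2]-.008)
rel((.5148,.2333,.2))
```

```text
[ 0.517  0.451 -0.26   1.625  0.128  1.08  -0.262] [-0.46495195  0.36519937 -7.91150085] [ 0.00542664 -0.0465262   0.02106965] 0.4834715551684918 62.254813592880964
lip centre [ 0.5705 -0.2296  0.2358] r 0.0527 [0.0219 0.0773]
hole [329.  173.9] 421.0 [ 0.6054 -0.2381  0.1993] r 0.0359 ang -13.7
hole [181.3 174.2] 416.5 [ 0.5439 -0.2058  0.1993] r 0.0356 ang 138.2
hole mean [ 0.5747 -0.222   0.1993]
tcp [ 0.5571 -0.2512  0.2038] toolx yaw 62.3 zaxis [-1.e-04 -1.e-04 -1.e+00] t 9.4
delta tool [ 0.4093 -0.2626  0.0038]
```

View pics/w5.png

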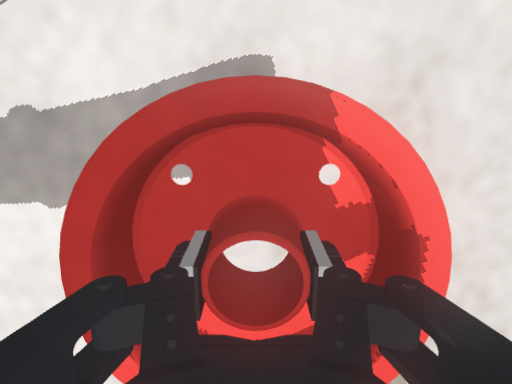

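The rim is held with its neck between the pads. The two visible holes at (181,174) and (329,174) are symmetric about the tool x axis, as wanted.

apply_moves(series=[[[0.017,-0.011,0,0,0,0,0],[0.0307,-0.0197,0,0,0,0,0],[0.0341,-0.0219,0,0,0,0,0],[0.0341,-0.0219,0,0,0,0,0],[0.0341,-0.0219,0,0,0,0,0],[0.0341,-0.0219,0,0,0,0,0],[0.0341,-0.0219,0,0,0,0,0],[0.0341,-0.0219,0,0,0,0,0],[0.0341,-0.0219,0,0,0,0,0],[0.0341,-0.0219,0,0,0,0,0]]])

```text
time_s: 10.4
tcp_pos: [0.5227, 0.1294, 0.2023]
eef_rot: [0.856, 0.517, -0.001, -0.0]
wrist_force: [2.0, -0.7, -7.0]
width: 0.483
finger_force: 62.3
```

apply_moves(series=[[[0.0341,-0.0219,0,0,0,0,0],[0.0341,-0.0219,0,0,0,0,0],[0.0205,-0.0131,0,0,0,0,0],[0,0,0,0,0,-0.0785,0],[0,0,0,0,0,-0.0785,0],[0,0,0,0,0,-0.0785,0],[0,0,0,0,0,-0.0785,0],[0,0,0,0,0,-0.0785,0],[0,0,0,0,0,-0.0785,0],[0,0,0,0,0,0,0]]])

```text
time_s: 11.4
tcp_pos: [0.5141, 0.2325, 0.2021]
eef_rot: [0.711, 0.703, -0.001, -0.001]
wrist_force: [-0.5, -0.2, -7.7]
width: 0.483
finger_force: 62.4
```

apply_moves(series=[[[0,0,0,0,0,0,0],[0,0,0,0,0,0,0],[0,0,0,0,0,0,0],[0,0,0,0,0,0,0],[0,0,0,0,0,0,0],[0,0,0,0,0,0,0],[0,0,0,0,0,0,0],[0,0,0,0,0,0,0],[0,0,0,0,0,0,0],[0,0,0,0,0,0,0]]])

```text
time_s: 12.4
tcp_pos: [0.5149, 0.2332, 0.2039]
eef_rot: [0.712, 0.703, -0.0, 0.0]
wrist_force: [-0.1, -0.1, -7.5]
width: 0.481
finger_force: 62.4
```

Run:
```python
from h import *
im,K,D,T,s=grab('wrist'); np.savez('w6.npz',im=im,K=K,D=D,T=T);save('w6',im)
print(s['joints'].round(3),s['wrist_force'],s['moment'],s['width'],s['finger_force'])
rim(im,K,D,T,s['tcp_pos'][2]-.008)
rel((.5148,.2333,.13),s=s)
```

```text
[-0.141  0.417 -0.519  1.725  0.232  1.061 -0.75 ] [-0.14189883 -0.09945398 -7.50689087] [-0.02529202  0.04684624 -0.03147306] 0.48052747589076344 62.40866987966001
lip centre [0.5154 0.2582 0.2344] r 0.053 [0.0222 0.0775]
hole [329.2 174. ] 339.0 [0.5512 0.266  0.1979] r 0.0367 ang 12.3
hole [180.7 174.1] 329.5 [0.4814 0.2669 0.1979] r 0.035 ang 165.6
hole mean [0.5163 0.2665 0.1979]
tcp [0.5149 0.2332 0.2039] toolx yaw 89.28 zaxis [ 0.e+00 -1.e-04 -1.e+00] t 12.4
delta tool [ 0.0001 -0.0001  0.0739]
```

View pics/w6.png

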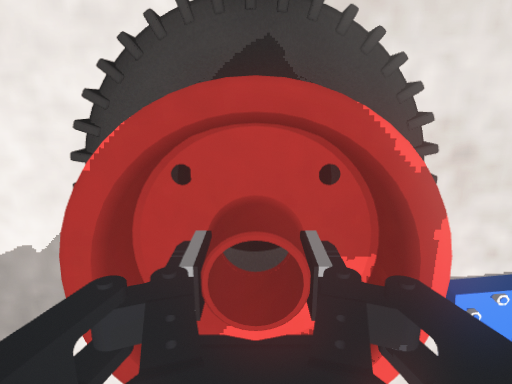

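The rim is centred above the wheel, with holes at (181,174) and (329,174) and the axes aligned. I'll lower it now.

apply_moves(series=[[[0,0,0.006,0,0,0,0],[0,0,0.012,0,0,0,0],[0,0,0.014,0,0,0,0],[0,0,0.014,0,0,0,0],[0,0,0.014,0,0,0,0],[0,0,0.012,0,0,0,0],[0,0,0.008,0,0,0,0],[0,0,0.006,0,0,0,0],[0,0,0.004,0,0,0,0],[0,0,0.002,0,0,0,0]]])

```text
time_s: 13.45
tcp_pos: [0.515, 0.2333, 0.1118]
eef_rot: [0.711, 0.703, 0.0, 0.0]
wrist_force: [-0.3, -0.2, -7.2]
width: 0.485
finger_force: 62.4
```

apply_moves(series=[[[0,0,0.001,0,0,0,0],[0,0,0.001,0,0,0,0],[0,0,0.001,0,0,0,0],[0,0,0.001,0,0,0,0],[0,0,0.001,0,0,0,0],[0,0,0.001,0,0,0,0],[0,0,0.001,0,0,0,0],[0,0,0.001,0,0,0,0],[0,0,0,0,0,0,0],[0,0,0,0,0,0,0]]])

```text
time_s: 14.45
tcp_pos: [0.5149, 0.2332, 0.1039]
eef_rot: [0.711, 0.703, -0.0, 0.0]
wrist_force: [-0.4, 0.4, -7.9]
width: 0.485
finger_force: 62.4
```

apply_moves(series=[[[0,0,0.0015,0,0,0,0],[0,0,0.0015,0,0,0,0],[0,0,0.0015,0,0,0,0],[0,0,0.0015,0,0,0,0],[0,0,0.0015,0,0,0,0],[0,0,0.0015,0,0,0,0],[0,0,0.001,0,0,0,0],[0,0,0,0,0,0,0],[0,0,0,0,0,0,0],[0,0,0,0,0,0,0]]])

```text
time_s: 15.45
tcp_pos: [0.5149, 0.2332, 0.0939]
eef_rot: [0.712, 0.703, -0.0, -0.0]
wrist_force: [-0.2, -0.3, -7.9]
width: 0.482
finger_force: 62.4
```

apply_moves(series=[[[0,0,0.0015,0,0,0,0],[0,0,0.0015,0,0,0,0],[0,0,0.0015,0,0,0,0],[0,0,0.0015,0,0,0,0],[0,0,0.002,0,0,0,0],[0,0,0.002,0,0,0,0],[0,0,0.002,0,0,0,0],[0,0,0.002,0,0,0,0],[0,0,0.001,0,0,0,0],[0,0,0,0,0,0,0]]])

```text
time_s: 16.45
tcp_pos: [0.5148, 0.2332, 0.0787]
eef_rot: [0.711, 0.703, -0.0, -0.0]
wrist_force: [-1.3, 0.7, -8.1]
width: 0.477
finger_force: 62.3
```

Run:
```python
from h import *
im,K,D,T,s=grab('wrist'); np.savez('w7.npz',im=im,K=K,D=D,T=T);save('w7',cv2.resize(im[130:260,140:370],(800,452),interpolation=cv2.INTER_CUBIC))
print(s['wrist_force'],s['moment']);rel((.5148,.2333,.13),s=s)
```

```text
[-1.31498833  0.67571892 -8.11818448] [0.10580114 0.17035735 0.0020958 ]
tcp [0.5148 0.2332 0.0787] toolx yaw 89.29 zaxis [-4.e-04 -2.e-04 -1.e+00] t 16.45
delta tool [ 0.0001 -0.     -0.0513]
```

View pics/w7.png

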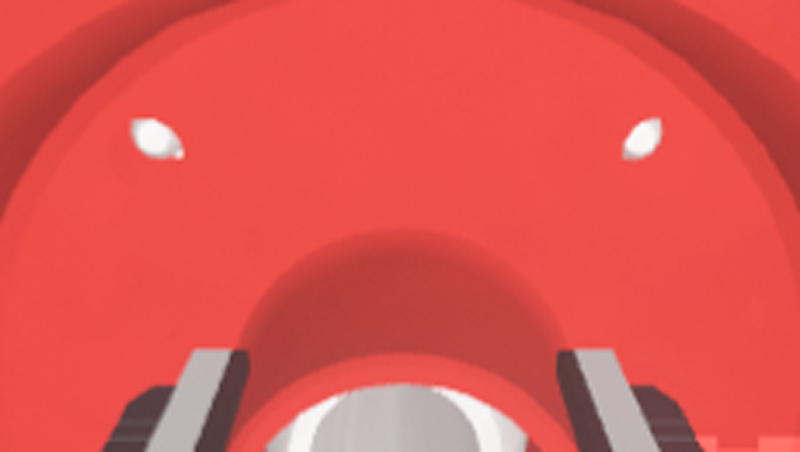

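Bolt tips show through the holes at crop px (157,140) and (642,140), symmetric about the tool axis, so the angle looks right. Continuing down gently.

apply_moves(series=[[[0,0,0.001,0,0,0,0],[0,0,0.001,0,0,0,0],[0,0,0.001,0,0,0,0],[0,0,0.001,0,0,0,0],[0,0,0.001,0,0,0,0],[0,0,0.001,0,0,0,0],[0,0,0.001,0,0,0,0],[0,0,0,0,0,0,0],[0,0,0,0,0,0,0],[0,0,0,0,0,0,0]]])

```text
time_s: 17.5
tcp_pos: [0.5148, 0.2332, 0.0718]
eef_rot: [0.711, 0.703, -0.0, -0.0]
wrist_force: [-1.1, 0.6, -7.6]
width: 0.48
finger_force: 62.3
```

apply_moves(series=[[[0,0,0.0005,0,0,0,0],[0,0,0.0005,0,0,0,0],[0,0,0.0005,0,0,0,0],[0,0,0.0005,0,0,0,0],[0,0,0.0005,0,0,0,0],[0,0,0.0005,0,0,0,0],[0,0,0.0005,0,0,0,0],[0,0,0.0005,0,0,0,0],[0,0,0,0,0,0,0],[0,0,0,0,0,0,0]]])

```text
time_s: 18.5
tcp_pos: [0.5149, 0.2332, 0.0678]
eef_rot: [0.712, 0.703, -0.0, -0.0]
wrist_force: [-2.1, 1.7, -7.3]
width: 0.479
finger_force: 62.4
```

apply_moves(series=[[[0,0,0.0006,0,0,0,0],[0,0,0.0006,0,0,0,0],[0,0,0.0006,0,0,0,0],[0,0,0.0006,0,0,0,0],[0,0,0.0006,0,0,0,0],[0,0,0.0006,0,0,0,0],[0,0,0.0006,0,0,0,0],[0,0,0.0006,0,0,0,0],[0,0,0,0,0,0,0],[0,0,0,0,0,0,0]]])

```text
time_s: 19.5
tcp_pos: [0.5149, 0.2332, 0.063]
eef_rot: [0.711, 0.703, -0.0, -0.0]
wrist_force: [-2.2, 2.5, -7.6]
width: 0.48
finger_force: 62.4
```

apply_moves(series=[[[0,0,0.001,0,0,0,0],[0,0,0.001,0,0,0,0],[0,0,0.001,0,0,0,0],[0,0,0.001,0,0,0,0],[0,0,0.001,0,0,0,0],[0,0,0.001,0,0,0,0],[0,0,0.001,0,0,0,0],[0,0,0.001,0,0,0,0],[0,0,0,0,0,0,0],[0,0,0,0,0,0,0]]])

```text
time_s: 20.5
tcp_pos: [0.5149, 0.2332, 0.0549]
eef_rot: [0.712, 0.703, -0.0, -0.0]
wrist_force: [-2.2, 1.1, -8.4]
width: 0.48
finger_force: 62.3
```

apply_moves(series=[[[0,0,0.0005,0,0,0,0],[0,0,0.0005,0,0,0,0],[0,0,0.0005,0,0,0,0],[0,0,0.0005,0,0,0,0],[0,0,0.0005,0,0,0,0],[0,0,0,0,0,0,0],[0,0,0,0,0,0,0],[0,0,0,0,0,0,0],[0,0,0,0,0,0,0],[0,0,0,0,0,0,0]]])

```text
time_s: 21.5
tcp_pos: [0.5149, 0.2333, 0.0526]
eef_rot: [0.711, 0.703, -0.0, -0.0]
wrist_force: [-3.0, 1.9, -6.2]
width: 0.48
finger_force: 62.5
```

apply_moves(series=[[[0,0,0.0003,0,0,0,0],[0,0,0.0003,0,0,0,0],[0,0,0.0003,0,0,0,0],[0,0,0.0003,0,0,0,0],[0,0,0,0,0,0,0],[0,0,0,0,0,0,0],[0,0,0,0,0,0,0],[0,0,0,0,0,0,0],[0,0,0,0,0,0,0],[0,0,0,0,0,0,0]]])

```text
time_s: 22.5
tcp_pos: [0.5149, 0.2333, 0.0519]
eef_rot: [0.711, 0.703, 0.0, 0.0]
wrist_force: [-5.2, 0.4, 1.2]
width: 0.482
finger_force: 63.4
```

The contact force is rising at TCP height 0.0519 m, 7.9 mm above the face. That matches the grasp offset, so the rim is home and I can release.

apply_moves(series=[[[0,0,0,0,0,0,0.55],[0,0,0,0,0,0,0.65],[0,0,0,0,0,0,0.72],[0,0,0,0,0,0,0.75],[0,0,0,0,0,0,0.75],[0,0,-0.004,0,0,0,0.75],[0,0,-0.008,0,0,0,0.75],[0,0,-0.012,0,0,0,0.75],[0,0,-0.014,0,0,0,0.75],[0,0,-0.014,0,0,0,0.75]]])

```text
time_s: 23.5
tcp_pos: [0.5151, 0.2335, 0.1051]
eef_rot: [0.711, 0.703, 0.0, 0.0]
wrist_force: [-0.0, -0.2, 0.4]
width: 0.749
finger_force: 0.0
```

apply_moves(series=[[[0,0,-0.02,0,0,0,0.75],[0,0,-0.02,0,0,0,0.75],[0,0,-0.02,0,0,0,0.75],[0,0,-0.02,0,0,0,0.75],[0,0,-0.02,0,0,0,0.75],[0,0,-0.02,0,0,0,0.75],[0,0,-0.01,0,0,0,0.75],[0,0,0,0,0,0,0.75],[0,0,0,0,0,0,0.75],[0,0,0,0,0,0,0.75]]])

```text
time_s: 24.5
tcp_pos: [0.5144, 0.2328, 0.2324]
eef_rot: [0.712, 0.703, -0.001, -0.0]
wrist_force: [-1.0, -0.2, -0.8]
width: 0.751
finger_force: 0.0
```

Run:
```python
from h import *
im,K,D,T,s=grab('wrist');b,*c=grab('side')[:4]
print(s['wrist_force'],s['tcp_pos']);rim(im,K,D,T,.044)
save('w8',np.hstack([im[:300,106:406],cv2.resize(b[200:310,215:325],(300,300))]))
```

```text
[-0.9664406  -0.20740559 -0.7583068 ] [0.51440482 0.23280542 0.23238522]
lip centre [0.5158 0.2379 0.0825] r 0.0742 [0.0696 0.0795]
hole [221.2 135.1] 123.5 [0.4813 0.2669 0.046 ] r 0.0451 ang 139.9
hole [222.8 201.4] 121.0 [0.48   0.1972 0.046 ] r 0.0542 ang -131.3
hole [288.6 201.5] 109.0 [0.5499 0.1962 0.046 ] r 0.0539 ang -50.7
hole [290.3 134.9] 106.5 [0.5506 0.2662 0.046 ] r 0.0449 ang 39.1
hole mean [0.5155 0.2316 0.046 ]
```

View pics/w8.png

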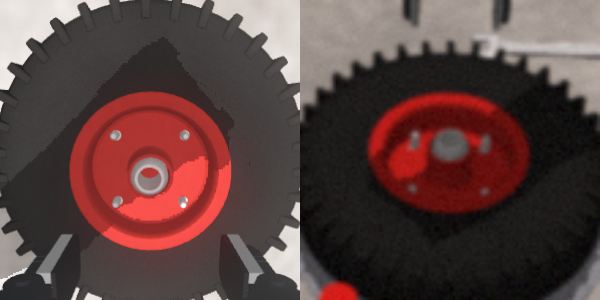

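The rim sits flat. The four bolts show through the floor at left-crop (115,135), (184,135), (117,201) and (183,202). The tube stands out of the neck at (150,177), and the gripper is clear.

```bash
python3 -c "
from plant import manip; print(manip.close_job())"
```

```text
the job is handed in; nothing more can be done
None
```

The rim half is on the wheel, over all four bolts and flat on the inner half; I released it and handed the job in at about 25 s, with no verdict returned.

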